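# Start up the coffee dosing station key by key

### The arm

A 6-joint arm with a two-finger parallel gripper is mounted at the origin on the work surface. World frame = base frame: x ahead of the robot, y to its left, z up, the work surface at z = 0. Lengths are in m, angles in rad, forces in N, time in s.
With the tool pointing down it reaches from about 0.35 to 0.875 m from the base axis. Payload 4.2 kg.
Tool frame: the origin (TCP) lies midway between the tips of the shut fingers; the grasp point (between the pads) lies arm.hold_point_z behind it (arm.hold_point_z is the distance from the TCP to the grasp point, in m); z points along the fingers, y is the line along which they close (so a half turn about z gives the same grasp; the last joint's range is limited). The gripper opens to 87 mm and grips with 3 to 60 N. Pads are 19 mm wide; open, the fingers measure 117 mm over their backs; the gripper's body (75 mm by 190 mm) begins 51 mm behind the grasp point.
Start: joints at [1.416, 0.385, 0.008, 0, -1.194, -0.259], TCP at [0.251, 0.572, 0.223] pointing down, gripper open.
Joint ranges: [-3.14, 3.14], [-1.21, 2.06], [-1.07, 1.41], [-3.16, 2.05], [-2.99, -0.16], [-3.1, 3.1]. Speed limits (rad/s): [2.79, 2.79, 3.14, 3.14, 3.14, 3.14].

### API

Orientations are given as [roll, pitch, yaw] about the fixed x, y, z axes, in that order (R = Rz(yaw) Ry(pitch) Rx(roll)).
In Python, from bench import sensors, vision, job, arm gives the robot as it stands. The module is installed in compiled form; this text tells all that it offers.
- The arm moves only by the tool move_arm, never from a script. Its argument "motion" is a list of rows, each an object of numbers: "hand": the gripper's target within -1 to 1 (fully open at 1, half-way at 0, shut at -1); "dx", "dy", "dz": the shift along the tool's x, y, z in mm; "rx", "ry", "rz": the turn, a rotation vector about the tool's x, y, z in degrees. A call has 1 to 10 rows; each row is the pose to reach, as a shift and turn from the pose commanded when the call began, along the tool's axes at that moment; what a row does not reach only later rows make up. A row lasts 1/12 s, in which the tool goes at most 41.7 mm and 7.16 degrees, less where a joint would pass 70% of its speed; a pose out of reach is approached as far as the arm can. A call with a gripper value outside its range is refused whole. The fingers move at their own pace and stop on an object; "force" is the grip in N (left out, the last holds). Time passes only in rows, so rows that repeat a pose let the fingers close. It gives the time, the measured TCP pose, the force, the opening and the grip force at its end, in the units of the state.
- sensors.sense(): the state, without advancing time (a new reading comes with each control period).
- vision.read_camera(name): name is "scene" or "top" or "wrist"; returns (picture, depth): 420x560x3 uint8, blue, green, red; 420x560 float32, m along the optical axis (not along the pixel's ray), 0 where there is no reading.
- vision.camera_params(name): a dict with "fx", "fy", "cx", "cy" (pixels), "rvec" (rotation vector, rad) and "tvec" (3), from world to camera coordinates, as OpenCV has them. Camera axes: x right, y down, z forward; pixel columns grow to the right and rows downward; lengths in m; the calibration is good to about 2 mm. A picture is of the moment at which its call begins: read the wrist's pose just before it. camera_params takes no time and is no camera call; for the wrist camera it gives the pose at the moment of the call.
- job.hand_in(): hands the job in; it is judged then, once.
The state is a dict: "time": time; "joint_pos": joint angles; "qd": joint speeds; "tau": joint torques, N m; "position": TCP position; "tcp_rot": TCP orientation; "contact_force": force on the tool from outside, world axes, zero at the start; "moment": the same for the moment, N m; "width": finger opening in m; "finger_force": force on a finger pad.
Only numpy, scipy, OpenCV 4.12 (cv2) and the standard library are available. Lean on these libraries where they do the work, as an engineer would, in place of code of your own. Each camera call takes 0.05 s, during which the arm holds its last target. There are 200 camera calls.

### The job

Start up the dosing station in the right order: with a fingertip press the long bar switch on the power block, then the square key on the scale, then the larger round key on the grinder, each lightly and fully home so that it stays down. Leave the grinder's smaller round key alone, lift nothing, and leave the power block, the grinder, the scale with the dosing ring on it, and the pitcher, cup and tamper standing where they are.

Things in the scene. Friction and masses are not known exactly. Their poses are not given: they have to be found in the camera images.
- power_block: White plastic mains block lying loose on the counter, 75 x 170 x 45 mm (its x, y, z), 0.7 kg nominal. Origin: centre of the underside, z up. On its flat top two round dark sockets towards its +y end and one long bar switch near its -y end.
- power_key_top (a point): Grey bar switch of the power block, 46 mm (block's x) x 18 mm (block's y), 55 mm from the block's centre towards its -y. Centre of the key's upper face (moves with the key); untouched, it stands 12 mm proud of the housing around it. Height 57 mm above the counter.
- power_key (a joint): Bar switch of the power block. Its switch travel is 8 mm straight down, about 3 N moves it the whole way, then it meets a cushioned stop that yields about 1 mm for every 4 N more; there is no return spring, so it stays where it is left. Joint value in m: 0 = up (as at the start), 0.008 = fully home.
- scale: Black kitchen scale lying loose on the counter, 170 x 130 mm (its x, y), 25 mm high at the front strip, with an aluminium weighing plate 112 x 120 mm at the back (+x), plate top 29 mm high, centred 25 mm to +x; 0.7 kg nominal. Origin: centre of the underside, z up. On the front strip (-x) a dark blank display and one square key.
- scale_key_top (a point): White square key of the scale, 18 x 18 mm, at 64 mm to -x and 20 mm to -y from the scale's centre. Centre of the key's upper face (moves with the key); untouched, it stands 12 mm proud of the housing around it. Height 37 mm above the counter.
- scale_key (a joint): Square key of the scale. Its switch travel is 8 mm straight down, about 3 N moves it the whole way, then it meets a cushioned stop that yields about 1 mm for every 4 N more; there is no return spring, so it stays where it is left. Joint value in m: 0 = up (as at the start), 0.008 = fully home.
- grinder: Black electric burr grinder standing loose on the counter, 2.5 kg nominal: a low key deck 150 x 130 mm (its x, y), 55 mm high, joined at its -y side to a column 150 x 150 mm, 235 mm high, with a clear hopper up to 357 mm; the column begins 60 mm to -y of the deck's centre. Origin: centre of the deck's underside, z up. Two round steel keys on the deck, 70 mm apart along its x.
- grind_key_top (a point): Larger round key of the grinder, steel, 36 mm in diameter, at 32 mm to -x and 15 mm to +y from the deck's centre (75 mm from the column's wall). Centre of the key's upper face (moves with the key); untouched, it stands 12 mm proud of the housing around it. Height 67 mm above the counter.
- grind_key (a joint): Larger round key of the grinder. Its switch travel is 8 mm straight down, about 3 N moves it the whole way, then it meets a cushioned stop that yields about 1 mm for every 4 N more; there is no return spring, so it stays where it is left. Joint value in m: 0 = up (as at the start), 0.008 = fully home.
- pulse_key (a joint): Smaller round key of the grinder, steel, 15 mm in diameter, at 38 mm to +x and 15 mm to +y from the deck's centre, also 12 mm proud; to be left alone. Joint value in m: 0 = up, 0.008 = pressed; it stays where it is left.
- dosing_ring: Orange plastic dosing ring, 64 mm outside, 55 mm inside, 25 mm high, standing loose on the scale's plate. Origin: centre of its underside. Leave it there.
- pitcher: Steel milk pitcher with a handle, 86 mm wide, 95 mm high, loose on the counter beyond the work. Origin: centre of the underside. Leave it.
- cup: White porcelain espresso cup with a handle, 62 mm wide, 58 mm high, on the lower bamboo tier (top 55 mm high) beyond the work. Origin: centre of the underside. Leave it.
- tamper: Steel tamper, 56 mm wide, 85 mm high, standing on the lower bamboo tier (top 55 mm high) beyond the work. Origin: centre of the underside. Leave it.

How it is judged:
By the outcome, as a careful person would: the job done as asked, in the order asked, and still so for the second after the job is handed in, with the robot touching nothing.
It also fails if it takes over 42 s, if anything falls off the work surface, if the arm or the gripper's body presses on something with over 40 N, if the wrist force passes 120 N, or if a joint passes its speed limit or range.

## Working session

There is one attempt and no reset: what is moved stays moved. The work goes in short steps, Python scripts to look and compute and a tool call to move; the robot and the scene stay as the last step left them, time stands still between calls to the robot, and variables do not carry over. Pictures are saved under pics/ and viewed, at most 10 in all, crops included, and the job is handed in when it is done.

Besides the shell and the picture viewer there is one more tool, called by a JSON object that holds its "api" and its "payload", one argument or row to a line. move_arm: Moves the arm, as the interface text tells. Its arguments: {"type":"object","properties":{"motion":{"type":"array","items":{"type":"object","properties":{"hand":{"type":"number"},"dx":{"type":"number"},"dy":{"type":"number"},"dz":{"type":"number"},"rx":{"type":"number"},"ry":{"type":"number"},"rz":{"type":"number"}}}},"force":{"type":"number"}},"required":["motion"]}

```bash
mkdir -p pics
cat > h.py <<'E'
import numpy as np, cv2
from bench import sensors, vision, job, arm
def cam(n):
    p=vision.camera_params(n); im,d=vision.read_camera(n); return p,im,d
def world(p,d):
    R=cv2.Rodrigues(np.array(p['rvec'],float))[0]; t=np.array(p['tvec'],float).ravel()
    v,u=np.mgrid[:d.shape[0],:d.shape[1]]
    c=np.stack([(u-p['cx'])/p['fx']*d,(v-p['cy'])/p['fy']*d,d],-1)
    return (c-t)@R
E
python3 - <<'E'
from h import *
for n in('top','scene'):
    p,im,d=cam(n); cv2.imwrite(f'pics/{n}.png',im); np.savez(f'{n}.npz',im=im,d=d,w=world(p,d))
s=sensors.sense(); print(s['time'],s['position'],s['tcp_rot'],s['contact_force'],arm.hold_point_z)
E
```

```text
0.1 [0.25107238 0.5717616  0.22158419] [ 3.13964923e+00 -1.11532771e-04 -4.13953673e-01] [ 0.23364944  0.22087803 -0.51194559] 0.0187
```

View pics/top.png

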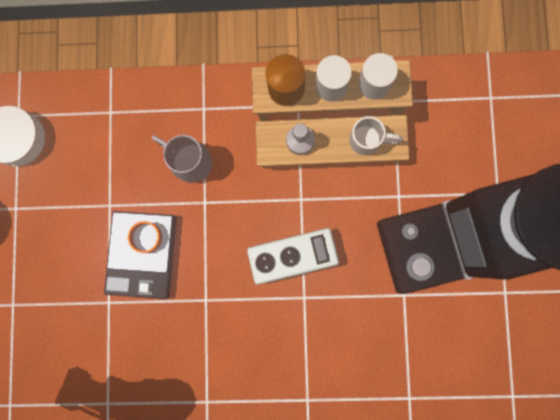

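View pics/scene.png

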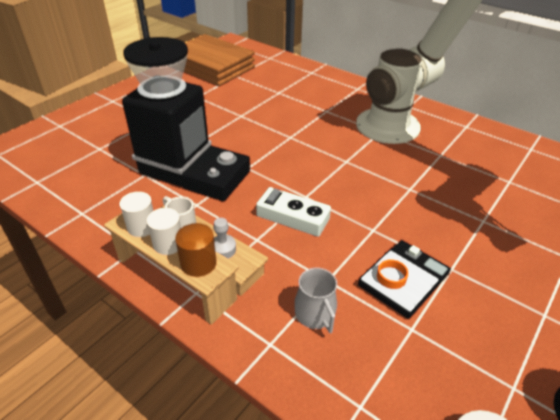

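The top view shows the bar switch at about (320,249), the scale key at (145,287), the large grinder key at (421,267) and the small one at (410,231). I'll measure these points and check them against the stated geometry.

Run:
```python
from h import *
z=np.load('top.npz'); w=z['w']
exp=dict(power=(320,249,.057),scale=(145,287,.037),grind=(421,267,.067),pulse=(410,231,.067))
for k,(u,v,h) in exp.items():
    a=w[v-14:v+15,u-14:u+15].reshape(-1,3)
    m=abs(a[:,2]-h)<.005
    print(k,'px',w[v,u].round(4),'n',m.sum(),'mean',a[m].mean(0).round(4),'ext',np.ptp(a[m],0).round(4) if m.any() else '')
for k,(x0,x1,y0,y1,h) in dict(block=(245,345,225,288,.045),deck=(378,470,200,295,.055),plate=(100,180,205,272,.029),strip=(98,180,266,302,.025)).items():
    a=w[y0:y1,x0:x1].reshape(-1,3); m=abs(a[:,2]-h)<(.004 if k!='strip' else .003)
    r=cv2.minAreaRect(a[m][:,:2].astype(np.float32)*1000); print(k,m.sum(),r,a[m][:,2].mean())
```

```text
power px [ 0.5469 -0.0334  0.0566] n 222 mean [ 0.5461 -0.0334  0.057 ] ext [0.0461 0.0258 0.0094]
scale px [0.4821 0.3135 0.0365] n 87 mean [0.4815 0.3148 0.0368] ext [0.019  0.0332 0.0081]
grind px [ 0.5075 -0.2217  0.0668] n 287 mean [ 0.5077 -0.2218  0.0668] ext [0.0339 0.0346 0.008 ]
pulse px [ 0.5761 -0.2052  0.065 ] n 49 mean [ 0.5758 -0.2062  0.0666] ext [0.013  0.0133 0.0073]
block 2891 ((534.8125610351562, 20.3349609375), (74.72016143798828, 169.23251342773438), 12.202065467834473) 0.045023968617040756
deck 4610 ((541.53125, -227.55087280273438), (149.9918975830078, 126.28667449951172), 13.141253471374512) 0.054896645881934526
plate 2973 ((569.9998779296875, 326.31268310546875), (128.16134643554688, 120.65709686279297), 84.70759582519531) 0.029161291322737388
strip 1518 ((494.5301208496094, 334.4862976074219), (129.81459045410156, 65.76969146728516), 85.35272216796875) 0.02520714991769136
```

```bash
cat >> h.py <<'E'
from scipy.spatial.transform import Rotation as Rn
def go(t,yaw=-77.3):
    s=sensors.sense(); R=Rn.from_euler('xyz',s['tcp_rot']); G=Rn.from_euler('xyz',[180,0,yaw],degrees=True)
    print('t',s['time'],'pos',np.round(s['position'],4),'F',np.round(s['contact_force'],2),'q',np.round(s['joint_pos'],2),'w',s['width'])
    print('d mm',(R.inv().apply(np.array(t)-s['position'])*1000).round(1),'rot',(R.inv()*G).as_rotvec(degrees=True).round(2))
E
python3 -c "
from h import *
go([.546,-.0334,.16])"
```

```text
t 0.1 pos [0.2511 0.5718 0.2216] F [ 0.23  0.22 -0.51] q [ 1.42  0.39  0.01 -0.   -1.19 -0.26] w 0.08721422543701714
d mm [513.4 435.3  62.5] rot [ 0.1  -0.06 53.58]
```

{"api": "move_arm", "payload": {
  "motion": [
    {"dx": 257, "dy": 218, "dz": 20, "rz": 53.5, "hand": -1},
    {"dx": 257, "dy": 218, "dz": 20, "rz": 53.5, "hand": -1},
    {"dx": 257, "dy": 218, "dz": 20, "rz": 53.5, "hand": -1},
    {"dx": 257, "dy": 218, "dz": 20, "rz": 53.5, "hand": -1},
    {"dx": 257, "dy": 218, "dz": 20, "rz": 53.5, "hand": -1},
    {"dx": 257, "dy": 218, "dz": 20, "rz": 53.5, "hand": -1},
    {"dx": 257, "dy": 218, "dz": 20, "rz": 53.5, "hand": -1},
    {"dx": 257, "dy": 218, "dz": 20, "rz": 53.5, "hand": -1},
    {"dx": 257, "dy": 218, "dz": 20, "rz": 53.5, "hand": -1},
    {"dx": 257, "dy": 218, "dz": 20, "rz": 53.5, "hand": -1}
  ],
  "force": 10
}}

```text
invalid input
```

```bash
python3 -c "
from h import *
go([.546,-.0334,.11])"
```

```text
t 0.1 pos [0.2511 0.5718 0.2216] F [ 0.23  0.22 -0.51] q [ 1.42  0.39  0.01 -0.   -1.19 -0.26] w 0.08721422543701714
d mm [513.4 435.2 112.5] rot [ 0.1  -0.06 53.58]
```

{"api": "move_arm", "payload": {
  "motion": [
    {"dx": 257, "dy": 218, "dz": 20, "rx": 0, "ry": 0, "rz": 53.5, "hand": -1},
    {"dx": 257, "dy": 218, "dz": 20, "rx": 0, "ry": 0, "rz": 53.5, "hand": -1},
    {"dx": 257, "dy": 218, "dz": 20, "rx": 0, "ry": 0, "rz": 53.5, "hand": -1},
    {"dx": 257, "dy": 218, "dz": 20, "rx": 0, "ry": 0, "rz": 53.5, "hand": -1},
    {"dx": 257, "dy": 218, "dz": 20, "rx": 0, "ry": 0, "rz": 53.5, "hand": -1},
    {"dx": 257, "dy": 218, "dz": 20, "rx": 0, "ry": 0, "rz": 53.5, "hand": -1},
    {"dx": 257, "dy": 218, "dz": 20, "rx": 0, "ry": 0, "rz": 53.5, "hand": -1},
    {"dx": 257, "dy": 218, "dz": 20, "rx": 0, "ry": 0, "rz": 53.5, "hand": -1},
    {"dx": 257, "dy": 218, "dz": 20, "rx": 0, "ry": 0, "rz": 53.5, "hand": -1},
    {"dx": 257, "dy": 218, "dz": 20, "rx": 0, "ry": 0, "rz": 53.5, "hand": -1}
  ],
  "force": 10
}}

```text
time: 0.93
position: [0.3994, 0.267, 0.2022]
tcp_rot: [3.141, -0.0, -1.351]
contact_force: [-0.9, -0.1, -1.2]
width: 0.0285
finger_force: 0.0
```

```bash
python3 -c "
from h import *
go([.546,-.0334,.11])"
```

```text
t 0.9333 pos [0.3994 0.267  0.2022] F [-0.89 -0.12 -1.16] q [ 0.93  0.16 -0.37 -0.   -1.05 -0.71] w 0.02848028945735139
d mm [325.  -77.8  92.3] rot [ 0.05 -0.03 -0.13]
```

{"api": "move_arm", "payload": {
  "motion": [
    {"dx": 325, "dy": -78, "dz": 70, "rx": 0, "ry": 0, "rz": 0, "hand": -1},
    {"dx": 325, "dy": -78, "dz": 70, "rx": 0, "ry": 0, "rz": 0, "hand": -1},
    {"dx": 325, "dy": -78, "dz": 70, "rx": 0, "ry": 0, "rz": 0, "hand": -1},
    {"dx": 325, "dy": -78, "dz": 70, "rx": 0, "ry": 0, "rz": 0, "hand": -1},
    {"dx": 325, "dy": -78, "dz": 70, "rx": 0, "ry": 0, "rz": 0, "hand": -1},
    {"dx": 325, "dy": -78, "dz": 70, "rx": 0, "ry": 0, "rz": 0, "hand": -1},
    {"dx": 325, "dy": -78, "dz": 70, "rx": 0, "ry": 0, "rz": 0, "hand": -1},
    {"dx": 325, "dy": -78, "dz": 70, "rx": 0, "ry": 0, "rz": 0, "hand": -1},
    {"dx": 325, "dy": -78, "dz": 70, "rx": 0, "ry": 0, "rz": 0, "hand": -1},
    {"dx": 325, "dy": -78, "dz": 70, "rx": 0, "ry": 0, "rz": 0, "hand": -1}
  ]
}}

```text
time: 1.77
position: [0.5476, -0.0315, 0.131]
tcp_rot: [3.139, -0.0, -1.35]
contact_force: [0.1, 1.1, -0.0]
width: 0.0006
finger_force: 0.0
```

Run:
```python
from h import *
go([.546,-.0334,.065])
p,im,d=cam('wrist'); w=world(p,d)
cv2.imwrite('pics/wrist1.png',im)
for h,n in((.057,'key'),(.045,'block')):
    m=(abs(w[...,2]-h)<.003)&(d>0)&(np.hypot(w[...,0]-.54,w[...,1])<.13); print(n,m.sum(),w[m].mean(0) if m.any() else '')
```

```text
t 1.7667 pos [ 0.5476 -0.0315  0.131 ] F [ 0.09  1.09 -0.04] q [ 0.24  0.34 -0.31 -0.   -0.92 -0.02] w 0.0006151237437165815
d mm [ 1.5  1.8 66. ] rot [ 0.13 -0.   -0.06]
key 1603 [ 0.5453947  -0.03503434  0.05614063]
block 5678 [ 0.54520183 -0.03311719  0.04425434]
```

View pics/wrist1.png

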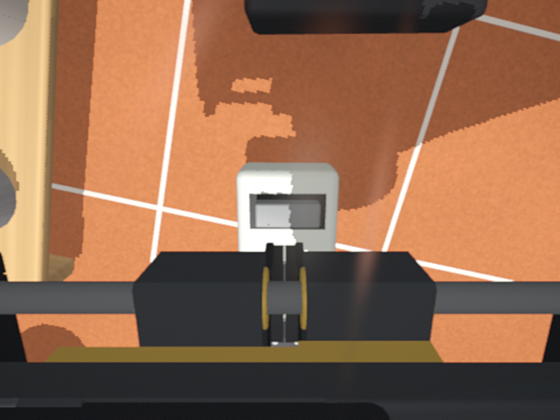

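The wrist view shows the bar switch at about (288,213), inside its frame just ahead of the shut fingertips and in line with them. Next I'll descend.

{"api": "move_arm", "payload": {
  "motion": [
    {"dx": 2, "dy": 2, "dz": 30, "rx": 0, "ry": 0, "rz": 0, "hand": -1},
    {"dx": 2, "dy": 2, "dz": 55, "rx": 0, "ry": 0, "rz": 0, "hand": -1},
    {"dx": 2, "dy": 2, "dz": 66, "rx": 0, "ry": 0, "rz": 0, "hand": -1},
    {"dx": 2, "dy": 2, "dz": 68, "rx": 0, "ry": 0, "rz": 0, "hand": -1},
    {"dx": 2, "dy": 2, "dz": 68, "rx": 0, "ry": 0, "rz": 0, "hand": -1},
    {"dx": 2, "dy": 2, "dz": 68, "rx": 0, "ry": 0, "rz": 0, "hand": -1}
  ]
}}

```text
time: 2.32
position: [0.5463, -0.0313, 0.0658]
tcp_rot: [-3.139, -0.0, -1.345]
contact_force: [0.0, -0.6, 0.1]
width: 0.0004
finger_force: 0.0
```

```bash
python3 -c "
from h import *
go([.546,-.0334,.0485])"
```

```text
t 2.3167 pos [ 0.5463 -0.0313  0.0658] F [ 0.05 -0.59  0.14] q [ 0.24  0.42 -0.39  0.   -0.76 -0.01] w 0.00035222689732983226
d mm [ 2.   0.8 17.3] rot [-0.13 -0.02  0.24]
```

{"api": "move_arm", "payload": {
  "motion": [
    {"dx": 1, "dy": 0, "dz": 3, "rx": 0, "ry": 0, "rz": 0, "hand": -1},
    {"dx": 1, "dy": 0, "dz": 6, "rx": 0, "ry": 0, "rz": 0, "hand": -1},
    {"dx": 1, "dy": 0, "dz": 8, "rx": 0, "ry": 0, "rz": 0, "hand": -1},
    {"dx": 1, "dy": 0, "dz": 9.5, "rx": 0, "ry": 0, "rz": 0, "hand": -1},
    {"dx": 1, "dy": 0, "dz": 11, "rx": 0, "ry": 0, "rz": 0, "hand": -1},
    {"dx": 1, "dy": 0, "dz": 12.5, "rx": 0, "ry": 0, "rz": 0, "hand": -1},
    {"dx": 1, "dy": 0, "dz": 14, "rx": 0, "ry": 0, "rz": 0, "hand": -1},
    {"dx": 1, "dy": 0, "dz": 14, "rx": 0, "ry": 0, "rz": 0, "hand": -1},
    {"dx": 1, "dy": 0, "dz": 14, "rx": 0, "ry": 0, "rz": 0, "hand": -1}
  ]
}}

```text
time: 3.07
position: [0.5459, -0.0338, 0.0505]
tcp_rot: [-3.141, -0.0, -1.347]
contact_force: [0.5, 1.7, 0.6]
width: 0.0003
finger_force: 0.6
```

```bash
python3 -c "
from h import *
go([.546,-.0334,.0485])"
```

```text
t 3.0667 pos [ 0.5459 -0.0338  0.0505] F [0.55 1.67 0.56] q [ 0.23  0.44 -0.4   0.   -0.73 -0.01] w 0.00031151047455336956
d mm [-0.4 -0.2  2. ] rot [-0.02 -0.01  0.09]
```

{"api": "move_arm", "payload": {
  "motion": [
    {"dx": 0, "dy": 0, "dz": 1, "rx": 0, "ry": 0, "rz": 0, "hand": -1},
    {"dx": 0, "dy": 0, "dz": 1.8, "rx": 0, "ry": 0, "rz": 0, "hand": -1},
    {"dx": 0, "dy": 0, "dz": 1.8, "rx": 0, "ry": 0, "rz": 0, "hand": -1},
    {"dx": 0, "dy": 0, "dz": 1.8, "rx": 0, "ry": 0, "rz": 0, "hand": -1}
  ]
}}

```text
time: 3.4
position: [0.5459, -0.0338, 0.049]
tcp_rot: [-3.141, -0.0, -1.347]
contact_force: [0.6, 1.2, 4.0]
width: 0.0002
finger_force: 1.9
```

```bash
python3 -c "
from h import *
import time
go([.546,-.0334,.0485])
for i in range(4): vision.read_camera('scene'); s=sensors.sense(); print(s['position'][2],s['contact_force'])"
```

```text
t 3.4 pos [ 0.5459 -0.0338  0.049 ] F [0.59 1.22 4.01] q [ 0.23  0.44 -0.4   0.   -0.73 -0.01] w 0.00020403780286249606
d mm [-0.4 -0.1  0.5] rot [-0.03 -0.01  0.1 ]
0.048957849247011416 [0.01235384 0.85278684 4.08154922]
0.048965132736952785 [0.37993197 0.70485459 4.15344144]
0.048949708358171064 [-0.04626304  1.32621377  3.80509354]
0.04897478595080789 [0.62400657 1.52998092 4.65324278]
```

{"api": "move_arm", "payload": {
  "motion": [
    {"dx": 0, "dy": 0, "dz": 1, "rx": 0, "ry": 0, "rz": 0, "hand": -1},
    {"dx": 0, "dy": 0, "dz": 1, "rx": 0, "ry": 0, "rz": 0, "hand": -1},
    {"dx": 0, "dy": 0, "dz": 1, "rx": 0, "ry": 0, "rz": 0, "hand": -1},
    {"dx": 0, "dy": 0, "dz": 1, "rx": 0, "ry": 0, "rz": 0, "hand": -1}
  ]
}}

```text
time: 3.93
position: [0.5459, -0.0338, 0.0484]
tcp_rot: [-3.141, -0.0, -1.347]
contact_force: [-0.8, 1.7, 6.9]
width: 0.0004
finger_force: 3.4
```

```bash
python3 -c "
from h import *
go([.546,-.0334,.0485])"
```

```text
t 3.9333 pos [ 0.5459 -0.0338  0.0484] F [-0.84  1.69  6.95] q [ 0.23  0.44 -0.4   0.   -0.72 -0.01] w 0.000437267186414689
d mm [-0.4 -0.2 -0.1] rot [-0.03 -0.02  0.11]
```

The force rises 4 N/mm past 49 mm, so the switch is home. I'll lift and go to the scale.

{"api": "move_arm", "payload": {
  "motion": [
    {"dx": 0, "dy": 0, "dz": -40, "rx": 0, "ry": 0, "rz": 0, "hand": -1},
    {"dx": 0, "dy": 0, "dz": -70, "rx": 0, "ry": 0, "rz": 0, "hand": -1},
    {"dx": -354, "dy": -14, "dz": -75, "rx": 0, "ry": 0, "rz": 0, "hand": -1},
    {"dx": -354, "dy": -14, "dz": -75, "rx": 0, "ry": 0, "rz": 0, "hand": -1},
    {"dx": -354, "dy": -14, "dz": -75, "rx": 0, "ry": 0, "rz": 0, "hand": -1},
    {"dx": -354, "dy": -14, "dz": -75, "rx": 0, "ry": 0, "rz": 0, "hand": -1},
    {"dx": -354, "dy": -14, "dz": -75, "rx": 0, "ry": 0, "rz": 0, "hand": -1},
    {"dx": -354, "dy": -14, "dz": -75, "rx": 0, "ry": 0, "rz": 0, "hand": -1},
    {"dx": -354, "dy": -14, "dz": -75, "rx": 0, "ry": 0, "rz": 0, "hand": -1},
    {"dx": -354, "dy": -14, "dz": -75, "rx": 0, "ry": 0, "rz": 0, "hand": -1}
  ]
}}

```text
time: 4.77
position: [0.4832, 0.2951, 0.1215]
tcp_rot: [3.139, -0.001, -1.348]
contact_force: [1.1, -1.0, -0.3]
width: 0.0007
finger_force: 0.0
```

Run:
```python
from h import *
go([.481,.3145,.045])
p,im,d=cam('top'); w=world(p,d)
for k,(x0,x1,y0,y1,h) in dict(block=(245,345,225,288,.045)).items():
    a=w[y0:y1,x0:x1].reshape(-1,3); m=abs(a[:,2]-h)<.004
    print(m.sum(),cv2.minAreaRect(a[m][:,:2].astype(np.float32)*1000))
a=w[245:254,317:324,2]; print('key z',np.median(a))
```

```text
t 4.7667 pos [0.4832 0.2951 0.1215] F [ 1.1  -0.97 -0.28] q [ 0.83  0.38 -0.28 -0.   -0.92 -0.61] w 0.0006860404378898157
d mm [-19.5  -2.4  76.5] rot [ 0.14 -0.07  0.07]
3052 ((534.8718872070312, 20.041458129882812), (74.2496109008789, 169.28460693359375), 12.447014808654785)
key z 0.048621271040201954
```

{"api": "move_arm", "payload": {
  "motion": [
    {"dx": -18, "dy": -2, "dz": 20, "rx": 0, "ry": 0, "rz": 0, "hand": -1},
    {"dx": -18, "dy": -2, "dz": 45, "rx": 0, "ry": 0, "rz": 0, "hand": -1},
    {"dx": -18, "dy": -2, "dz": 65, "rx": 0, "ry": 0, "rz": 0, "hand": -1},
    {"dx": -18, "dy": -2, "dz": 72, "rx": 0, "ry": 0, "rz": 0, "hand": -1},
    {"dx": -18, "dy": -2, "dz": 72, "rx": 0, "ry": 0, "rz": 0, "hand": -1},
    {"dx": -18, "dy": -2, "dz": 72, "rx": 0, "ry": 0, "rz": 0, "hand": -1}
  ]
}}

```text
time: 5.32
position: [0.4829, 0.3116, 0.0504]
tcp_rot: [3.141, -0.001, -1.348]
contact_force: [0.5, -0.3, 0.8]
width: 0.0004
finger_force: 0.0
```

Run:
```python
from h import *
p,im,d=cam('wrist'); w=world(p,d); cv2.imwrite('pics/wrist2.png',im)
m=(abs(w[...,2]-.037)<.004)&(d>0)&(np.hypot(w[...,0]-.481,w[...,1]-.315)<.02); print(m.sum(),w[m].mean(0) if m.any() else '',np.ptp(w[m],0) if m.any() else '')
go([.481,.3145,.0285])
```

```text
58 [0.48362579 0.30637196 0.03496768] [0.01688458 0.0028267  0.00422394]
t 5.3667 pos [0.4834 0.312  0.0512] F [-0.01 -0.42  0.35] q [ 0.85  0.48 -0.33  0.   -0.76 -0.63] w 0.00042357575054430616
d mm [-2.9  1.8 22.7] rot [-0.06  0.02  0.08]
```

View pics/wrist2.png

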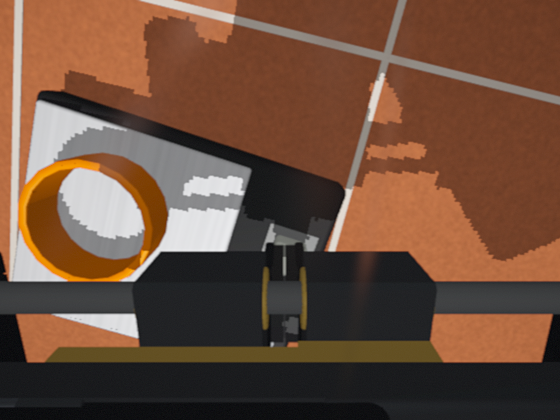

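The key, at about (285,240) px, lies right under the fingertips. Now the press.

{"api": "move_arm", "payload": {
  "motion": [
    {"dx": -2.5, "dy": 1, "dz": 4, "rx": 0, "ry": 0, "rz": 0, "hand": -1},
    {"dx": -2.5, "dy": 1, "dz": 8, "rx": 0, "ry": 0, "rz": 0, "hand": -1},
    {"dx": -2.5, "dy": 1, "dz": 10, "rx": 0, "ry": 0, "rz": 0, "hand": -1},
    {"dx": -2.5, "dy": 1, "dz": 11.5, "rx": 0, "ry": 0, "rz": 0, "hand": -1},
    {"dx": -2.5, "dy": 1, "dz": 13, "rx": 0, "ry": 0, "rz": 0, "hand": -1},
    {"dx": -2.5, "dy": 1, "dz": 14.5, "rx": 0, "ry": 0, "rz": 0, "hand": -1},
    {"dx": -2.5, "dy": 1, "dz": 16, "rx": 0, "ry": 0, "rz": 0, "hand": -1},
    {"dx": -2.5, "dy": 1, "dz": 17.5, "rx": 0, "ry": 0, "rz": 0, "hand": -1},
    {"dx": -2.5, "dy": 1, "dz": 19, "rx": 0, "ry": 0, "rz": 0, "hand": -1},
    {"dx": -2.5, "dy": 1, "dz": 19, "rx": 0, "ry": 0, "rz": 0, "hand": -1}
  ]
}}

```text
time: 6.2
position: [0.4813, 0.3142, 0.0313]
tcp_rot: [-3.141, 0.0, -1.348]
contact_force: [-0.9, -0.2, 1.9]
width: 0.0004
finger_force: 0.7
```

```bash
python3 -c "
from h import *
go([.482,.3145,.0285])"
```

```text
t 6.2 pos [0.4813 0.3142 0.0313] F [-0.86 -0.2   1.95] q [ 0.86  0.51 -0.34  0.   -0.72 -0.64] w 0.0004242777104377726
d mm [-0.1 -0.8  2.8] rot [-0.01  0.    0.09]
```

{"api": "move_arm", "payload": {
  "motion": [
    {"dx": 0, "dy": 0, "dz": 1, "rx": 0, "ry": 0, "rz": 0, "hand": -1},
    {"dx": 0, "dy": 0, "dz": 2, "rx": 0, "ry": 0, "rz": 0, "hand": -1},
    {"dx": 0, "dy": 0, "dz": 2.7, "rx": 0, "ry": 0, "rz": 0, "hand": -1},
    {"dx": 0, "dy": 0, "dz": 2.7, "rx": 0, "ry": 0, "rz": 0, "hand": -1},
    {"dx": 0, "dy": 0, "dz": 2.7, "rx": 0, "ry": 0, "rz": 0, "hand": -1}
  ]
}}

```text
time: 6.62
position: [0.4813, 0.3142, 0.0289]
tcp_rot: [-3.141, -0.0, -1.347]
contact_force: [-0.3, -0.5, 4.8]
width: 0.0007
finger_force: 2.2
```

```bash
python3 -c "
from h import *
go([.482,.3145,.0285])"
```

```text
t 6.6167 pos [0.4813 0.3142 0.0289] F [-0.34 -0.54  4.76] q [ 0.86  0.51 -0.35  0.   -0.72 -0.64] w 0.0006831201463738695
d mm [-0.2 -0.8  0.4] rot [-0.01 -0.    0.1 ]
```

{"api": "move_arm", "payload": {
  "motion": [
    {"dx": 0, "dy": 0, "dz": 0.8, "rx": 0, "ry": 0, "rz": 0, "hand": -1},
    {"dx": 0, "dy": 0, "dz": 0.8, "rx": 0, "ry": 0, "rz": 0, "hand": -1},
    {"dx": 0, "dy": 0, "dz": 0.8, "rx": 0, "ry": 0, "rz": 0, "hand": -1},
    {"dx": 0, "dy": 0, "dz": 0.8, "rx": 0, "ry": 0, "rz": 0, "hand": -1}
  ]
}}

```text
time: 6.95
position: [0.4813, 0.3142, 0.0285]
tcp_rot: [-3.141, -0.0, -1.347]
contact_force: [-1.6, -0.8, 7.0]
width: 0.0007
finger_force: 3.3
```

```bash
python3 -c "
from h import *
go([.5077,-.2218,.14])"
```

```text
t 6.95 pos [0.4813 0.3142 0.0285] F [-1.62 -0.77  7.04] q [ 0.86  0.51 -0.35  0.   -0.71 -0.64] w 0.0007074905717853653
d mm [ 528.5   93.  -111.5] rot [-0.01 -0.    0.1 ]
```

{"api": "move_arm", "payload": {
  "motion": [
    {"dx": 0, "dy": 0, "dz": -40, "rx": 0, "ry": 0, "rz": 0, "hand": -1},
    {"dx": 0, "dy": 0, "dz": -80, "rx": 0, "ry": 0, "rz": 0, "hand": -1},
    {"dx": 20, "dy": 10, "dz": -110, "rx": 0, "ry": 0, "rz": 0, "hand": -1},
    {"dx": 430, "dy": 93, "dz": -110, "rx": 0, "ry": 0, "rz": 0, "hand": -1},
    {"dx": 430, "dy": 93, "dz": -110, "rx": 0, "ry": 0, "rz": 0, "hand": -1},
    {"dx": 430, "dy": 93, "dz": -110, "rx": 0, "ry": 0, "rz": 0, "hand": -1},
    {"dx": 430, "dy": 93, "dz": -110, "rx": 0, "ry": 0, "rz": 0, "hand": -1},
    {"dx": 430, "dy": 93, "dz": -110, "rx": 0, "ry": 0, "rz": 0, "hand": -1},
    {"dx": 430, "dy": 93, "dz": -110, "rx": 0, "ry": 0, "rz": 0, "hand": -1},
    {"dx": 430, "dy": 93, "dz": -110, "rx": 0, "ry": 0, "rz": 0, "hand": -1}
  ]
}}

```text
time: 7.78
position: [0.4823, -0.0009, 0.1377]
tcp_rot: [-3.141, 0.0, -1.347]
contact_force: [1.3, 0.3, -0.3]
width: 0.0004
finger_force: 0.0
```

Run:
```python
from h import *
go([.5077,-.2218,.12])
p,im,d=cam('top'); w=world(p,d)
print('scale key z',np.median(w[285:290,143:148,2]))
a=w[205:272,100:180].reshape(-1,3); m=abs(a[:,2]-.029)<.004; print(cv2.minAreaRect(a[m][:,:2].astype(np.float32)*1000))
cv2.imwrite('pics/sc3.png',cam('scene')[1])
```

```text
t 7.7833 pos [ 0.4823 -0.0009  0.1377] F [ 1.25  0.29 -0.32] q [ 0.34  0.23 -0.46 -0.   -0.89 -0.11] w 0.0003730004995959643
d mm [221.1  24.3  17.6] rot [-0.03  0.02  0.11]
scale key z 0.02903411604315918
((570.2342529296875, 326.708740234375), (129.4932403564453, 121.10322570800781), 84.98422241210938)
```

View pics/sc3.png

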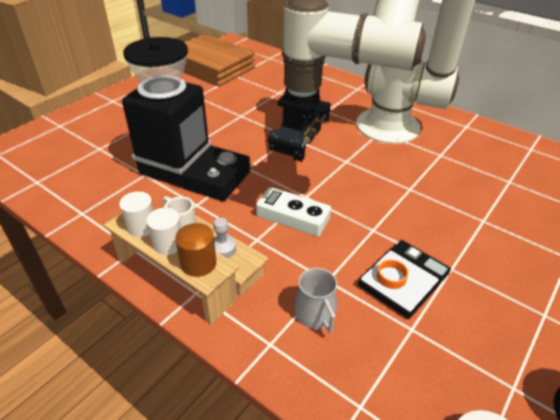

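The scale key is down and nothing has shifted. The arm link approaches the wrist from the side away from the grinder's column, so there is clearance. I'll aim 5 mm off the key's centre, away from the column.

{"api": "move_arm", "payload": {
  "motion": [
    {"dx": 40, "dy": 5, "dz": 0, "rx": 0, "ry": 0, "rz": 0, "hand": -1},
    {"dx": 80, "dy": 14, "dz": 0, "rx": 0, "ry": 0, "rz": 0, "hand": -1},
    {"dx": 120, "dy": 22, "dz": 0, "rx": 0, "ry": 0, "rz": 0, "hand": -1},
    {"dx": 150, "dy": 23, "dz": 5, "rx": 0, "ry": 0, "rz": 0, "hand": -1},
    {"dx": 175, "dy": 23, "dz": 10, "rx": 0, "ry": 0, "rz": 0, "hand": -1},
    {"dx": 190, "dy": 23, "dz": 15, "rx": 0, "ry": 0, "rz": 0, "hand": -1},
    {"dx": 200, "dy": 23, "dz": 20, "rx": 0, "ry": 0, "rz": 0, "hand": -1},
    {"dx": 205, "dy": 23, "dz": 25, "rx": 0, "ry": 0, "rz": 0, "hand": -1},
    {"dx": 205, "dy": 23, "dz": 30, "rx": 0, "ry": 0, "rz": 0, "hand": -1},
    {"dx": 205, "dy": 23, "dz": 30, "rx": 0, "ry": 0, "rz": 0, "hand": -1}
  ]
}}

```text
time: 8.72
position: [0.5048, -0.2032, 0.1065]
tcp_rot: [3.139, 0.001, -1.347]
contact_force: [0.0, -0.3, 0.1]
width: 0.0002
finger_force: 0.0
```

Run:
```python
from h import *
go([.5066,-.2169,.0585])
cv2.imwrite('pics/w4.png',np.vstack([cv2.resize(cam('wrist')[1],(400,300)),cv2.resize(cam('scene')[1],(400,300))]))
go([.5066,-.2169,.0585])
```

```text
t 8.7167 pos [ 0.5048 -0.2032  0.1065] F [ 0.03 -0.29  0.09] q [-0.09  0.36 -0.35 -0.   -0.86  0.31] w 0.00015909887128338896
d mm [13.8  1.2 48. ] rot [0.14 0.08 0.11]
t 8.8167 pos [ 0.5056 -0.2032  0.1078] F [-0.2  -0.46  0.31] q [-0.08  0.36 -0.34 -0.   -0.86  0.31] w 0.0005253254239240159
d mm [13.6  2.  49.3] rot [0.03 0.02 0.17]
```

View pics/w4.png

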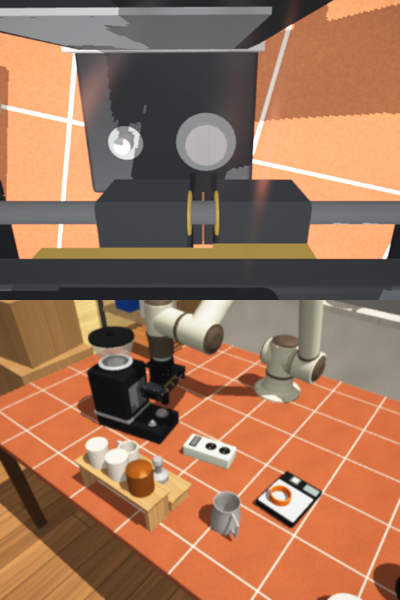

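The large key is at (205,140) in the wrist view, straight ahead of the fingertips, and the small key is well to the left. The wrist camera may sit on the column side, so I'll check its clearance.

Run:
```python
from h import *
p=vision.camera_params('wrist'); R=cv2.Rodrigues(np.array(p['rvec'],float))[0]; c=-R.T@np.array(p['tvec'],float).ravel()
s=sensors.sense(); print(c,Rn.from_euler('xyz',s['tcp_rot']).inv().apply(c-s['position'])*1000)
# nearest column points ahead, tool frame
z=np.load('top.npz')['w'].reshape(-1,3); sc=np.load('scene.npz')['w'].reshape(-1,3)
a=np.vstack([z,sc]); q=Rn.from_euler('xyz',s['tcp_rot']).inv().apply(a-s['position'])*1000
for lo,hi in((.08,.14),(.14,.235),(.235,.30),(.30,.37)):
    m=(a[:,2]>lo)&(a[:,2]<hi)&(a[:,0]>.4)&(a[:,0]<.75)&(a[:,1]<-.24)&(a[:,1]>-.5); print(lo,m.sum(),np.percentile(q[m,0],[0,1,3]) if m.any() else '')
```

```text
[ 0.52152822 -0.27626812  0.26928403] [  74.78560929    0.80340783 -161.5473434 ]
0.08 2303 [87.57416331 88.95396156 89.64038918]
0.14 7208 [87.6836948  89.95091042 90.90885356]
0.235 2420 [ 97.34448408 102.7673948  105.24282842]
0.3 5933 [92.4369062  95.89309191 97.57991645]
```

The camera sits 75 mm out on the column side and the wall is only 89 mm away. I'll back off, turn the tool half round, and then press.

{"api": "move_arm", "payload": {
  "motion": [
    {"dx": -40, "dy": 0, "dz": -10, "rx": 0, "ry": 0, "rz": 0, "hand": -1},
    {"dx": -80, "dy": 0, "dz": -20, "rx": 0, "ry": 0, "rz": 0, "hand": -1},
    {"dx": -90, "dy": 0, "dz": -20, "rx": 0, "ry": 0, "rz": 57, "hand": -1},
    {"dx": -90, "dy": 0, "dz": -20, "rx": 0, "ry": 0, "rz": 57, "hand": -1},
    {"dx": -90, "dy": 0, "dz": -20, "rx": 0, "ry": 0, "rz": 57, "hand": -1},
    {"dx": -90, "dy": 0, "dz": -20, "rx": 0, "ry": 0, "rz": 57, "hand": -1},
    {"dx": -90, "dy": 0, "dz": -20, "rx": 0, "ry": 0, "rz": 57, "hand": -1},
    {"dx": -90, "dy": 0, "dz": -20, "rx": 0, "ry": 0, "rz": 57, "hand": -1},
    {"dx": -90, "dy": 0, "dz": -20, "rx": 0, "ry": 0, "rz": 57, "hand": -1},
    {"dx": -90, "dy": 0, "dz": -20, "rx": 0, "ry": 0, "rz": 57, "hand": -1}
  ]
}}

```text
time: 9.65
position: [0.4859, -0.1155, 0.1286]
tcp_rot: [-3.141, 0.001, -2.347]
contact_force: [-0.1, 0.6, -0.2]
width: 0.0003
finger_force: 0.0
```

{"api": "move_arm", "payload": {
  "motion": [
    {"dx": 0, "dy": 0, "dz": 0, "rx": 0, "ry": 0, "rz": 70, "hand": -1},
    {"dx": 0, "dy": 0, "dz": 0, "rx": 0, "ry": 0, "rz": 70, "hand": -1},
    {"dx": 0, "dy": 0, "dz": 0, "rx": 0, "ry": 0, "rz": 70, "hand": -1},
    {"dx": 0, "dy": 0, "dz": 0, "rx": 0, "ry": 0, "rz": 70, "hand": -1},
    {"dx": 0, "dy": 0, "dz": 0, "rx": 0, "ry": 0, "rz": 70, "hand": -1},
    {"dx": 0, "dy": 0, "dz": 0, "rx": 0, "ry": 0, "rz": 70, "hand": -1},
    {"dx": 0, "dy": 0, "dz": 0, "rx": 0, "ry": 0, "rz": 70, "hand": -1},
    {"dx": 0, "dy": 0, "dz": 0, "rx": 0, "ry": 0, "rz": 70, "hand": -1},
    {"dx": 0, "dy": 0, "dz": 0, "rx": 0, "ry": 0, "rz": 70, "hand": -1},
    {"dx": 0, "dy": 0, "dz": 0, "rx": 0, "ry": 0, "rz": 70, "hand": -1}
  ]
}}

```text
time: 10.48
position: [0.4859, -0.1155, 0.1286]
tcp_rot: [3.141, 0.001, 2.715]
contact_force: [0.7, 0.5, -0.2]
width: 0.0003
finger_force: 0.0
```

```bash
python3 -c "
from h import *
go([.5066,-.2169,.08],103)"
```

```text
t 10.4833 pos [ 0.4859 -0.1155  0.1286] F [ 0.74  0.54 -0.24] q [ 0.09  0.27 -0.43 -0.   -0.87 -2.09] w 0.00032986062955768557
d mm [-60.8 -83.8  48.6] rot [7.000e-02 4.000e-02 5.255e+01]
```

{"api": "move_arm", "payload": {
  "motion": [
    {"dx": 0, "dy": 0, "dz": 0, "rx": 0, "ry": 0, "rz": 46, "hand": -1},
    {"dx": 0, "dy": 0, "dz": 0, "rx": 0, "ry": 0, "rz": 46, "hand": -1},
    {"dx": 0, "dy": 0, "dz": 0, "rx": 0, "ry": 0, "rz": 46, "hand": -1},
    {"dx": 0, "dy": 0, "dz": 0, "rx": 0, "ry": 0, "rz": 46, "hand": -1},
    {"dx": 0, "dy": 0, "dz": 0, "rx": 0, "ry": 0, "rz": 46, "hand": -1},
    {"dx": 0, "dy": 0, "dz": 0, "rx": 0, "ry": 0, "rz": 46, "hand": -1},
    {"dx": 0, "dy": 0, "dz": 0, "rx": 0, "ry": 0, "rz": 46, "hand": -1},
    {"dx": 0, "dy": 0, "dz": 0, "rx": 0, "ry": 0, "rz": 46, "hand": -1}
  ]
}}

```text
time: 11.15
position: [0.4859, -0.1155, 0.1286]
tcp_rot: [3.14, 0.0, 1.917]
contact_force: [0.6, -0.2, -0.3]
width: 0.0002
finger_force: 0.0
```

```bash
python3 -c "
from h import *
go([.5066,-.2169,.08],103)"
```

```text
t 11.15 pos [ 0.4859 -0.1155  0.1286] F [ 0.58 -0.21 -0.28] q [ 0.09  0.27 -0.43  0.   -0.87 -2.89] w 0.00023558690786536408
d mm [-102.3  -15.    48.6] rot [0.07 0.01 6.83]
```

{"api": "move_arm", "payload": {
  "motion": [
    {"dx": -25, "dy": -4, "dz": 0, "rx": 0, "ry": 0, "rz": 0, "hand": -1},
    {"dx": -50, "dy": -8, "dz": 5, "rx": 0, "ry": 0, "rz": 2, "hand": -1},
    {"dx": -75, "dy": -12, "dz": 15, "rx": 0, "ry": 0, "rz": 4, "hand": -1},
    {"dx": -90, "dy": -15, "dz": 25, "rx": 0, "ry": 0, "rz": 6.5, "hand": -1},
    {"dx": -98, "dy": -15, "dz": 35, "rx": 0, "ry": 0, "rz": 6.5, "hand": -1},
    {"dx": -102, "dy": -15, "dz": 42, "rx": 0, "ry": 0, "rz": 6.5, "hand": -1},
    {"dx": -102, "dy": -15, "dz": 46, "rx": 0, "ry": 0, "rz": 6.5, "hand": -1},
    {"dx": -102, "dy": -15, "dz": 46, "rx": 0, "ry": 0, "rz": 6.5, "hand": -1},
    {"dx": -102, "dy": -15, "dz": 46, "rx": 0, "ry": 0, "rz": 6.5, "hand": -1}
  ]
}}

```text
time: 11.9
position: [0.5062, -0.2166, 0.0821]
tcp_rot: [-3.141, -0.0, 1.805]
contact_force: [0.0, 0.7, 0.2]
width: 0.0003
finger_force: 0.0
```

Run:
```python
from h import *
go([.5066,-.2169,.0585],103)
cv2.imwrite('pics/s5.png',cam('scene')[1][60:300,60:400])
```

```text
t 11.9 pos [ 0.5062 -0.2166  0.0821] F [0.01 0.65 0.2 ] q [-0.11  0.4  -0.36  0.   -0.81 -2.8 ] w 0.00033027002859321213
d mm [-0.4  0.3 23.6] rot [-0.01 -0.    0.4 ]
```

View pics/s5.png

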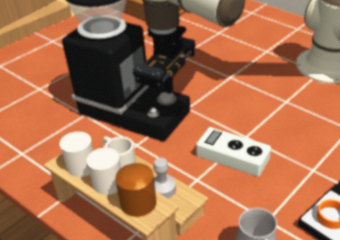

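The fingers are over the large key, at about (168,97) in the crop, with the small key clear at (152,113) and the gripper clear of the column. Now the press.

{"api": "move_arm", "payload": {
  "motion": [
    {"dx": 0, "dy": 0, "dz": 5, "rx": 0, "ry": 0, "rz": 0, "hand": -1},
    {"dx": 0, "dy": 0, "dz": 9, "rx": 0, "ry": 0, "rz": 0, "hand": -1},
    {"dx": 0, "dy": 0, "dz": 12, "rx": 0, "ry": 0, "rz": 0, "hand": -1},
    {"dx": 0, "dy": 0, "dz": 13.5, "rx": 0, "ry": 0, "rz": 0, "hand": -1},
    {"dx": 0, "dy": 0, "dz": 15, "rx": 0, "ry": 0, "rz": 0, "hand": -1},
    {"dx": 0, "dy": 0, "dz": 16.5, "rx": 0, "ry": 0, "rz": 0, "hand": -1},
    {"dx": 0, "dy": 0, "dz": 18, "rx": 0, "ry": 0, "rz": 0, "hand": -1},
    {"dx": 0, "dy": 0, "dz": 19.5, "rx": 0, "ry": 0, "rz": 0, "hand": -1},
    {"dx": 0, "dy": 0, "dz": 20.5, "rx": 0, "ry": 0, "rz": 0, "hand": -1},
    {"dx": 0, "dy": 0, "dz": 20.5, "rx": 0, "ry": 0, "rz": 0, "hand": -1}
  ]
}}

```text
time: 12.78
position: [0.5062, -0.2175, 0.0612]
tcp_rot: [3.141, 0.0, 1.803]
contact_force: [0.0, 0.2, 0.1]
width: 0.0005
finger_force: 0.0
```

```bash
python3 -c "
from h import *
go([.5066,-.2169,.0585],103)"
```

```text
t 12.7833 pos [ 0.5062 -0.2175  0.0612] F [0.03 0.19 0.11] q [-0.11  0.43 -0.38  0.   -0.76 -2.8 ] w 0.0004515517899750761
d mm [0.5 0.5 2.7] rot [0.01 0.01 0.29]
```

{"api": "move_arm", "payload": {
  "motion": [
    {"dx": 0, "dy": 0, "dz": 1, "rx": 0, "ry": 0, "rz": 0, "hand": -1},
    {"dx": 0, "dy": 0, "dz": 2, "rx": 0, "ry": 0, "rz": 0, "hand": -1},
    {"dx": 0, "dy": 0, "dz": 2.7, "rx": 0, "ry": 0, "rz": 0, "hand": -1},
    {"dx": 0, "dy": 0, "dz": 2.7, "rx": 0, "ry": 0, "rz": 0, "hand": -1},
    {"dx": 0, "dy": 0, "dz": 2.7, "rx": 0, "ry": 0, "rz": 0, "hand": -1}
  ]
}}

```text
time: 13.2
position: [0.5064, -0.2175, 0.059]
tcp_rot: [3.141, 0.0, 1.803]
contact_force: [-0.7, 1.4, 2.9]
width: 0.0004
finger_force: 2.0
```

```bash
python3 -c "
from h import *
go([.5066,-.2169,.0585],103)"
```

```text
t 13.2 pos [ 0.5064 -0.2175  0.059 ] F [-0.74  1.43  2.91] q [-0.11  0.44 -0.38  0.   -0.75 -2.8 ] w 0.00044617350401785383
d mm [0.6 0.4 0.5] rot [0.02 0.02 0.3 ]
```

{"api": "move_arm", "payload": {
  "motion": [
    {"dx": 0, "dy": 0, "dz": 1, "rx": 0, "ry": 0, "rz": 0, "hand": -1},
    {"dx": 0, "dy": 0, "dz": 1.2, "rx": 0, "ry": 0, "rz": 0, "hand": -1},
    {"dx": 0, "dy": 0, "dz": 1.2, "rx": 0, "ry": 0, "rz": 0, "hand": -1},
    {"dx": 0, "dy": 0, "dz": 1.2, "rx": 0, "ry": 0, "rz": 0, "hand": -1}
  ]
}}

```text
time: 13.53
position: [0.5064, -0.2176, 0.0584]
tcp_rot: [3.141, 0.001, 1.803]
contact_force: [-2.0, 0.7, 7.0]
width: 0.0003
finger_force: 3.8
```

```bash
python3 -c "
from h import *
go([.5066,-.2169,.0585],103)"
```

```text
t 13.5333 pos [ 0.5064 -0.2176  0.0584] F [-1.99  0.74  6.95] q [-0.11  0.44 -0.38  0.   -0.75 -2.8 ] w 0.00031547243354035045
d mm [ 0.6  0.3 -0.1] rot [0.03 0.03 0.31]
```

{"api": "move_arm", "payload": {
  "motion": [
    {"dx": 0, "dy": 0, "dz": -25, "rx": 0, "ry": 0, "rz": 0, "hand": -1},
    {"dx": 10, "dy": 0, "dz": -60, "rx": 0, "ry": 0, "rz": 0, "hand": -1},
    {"dx": 50, "dy": 0, "dz": -65, "rx": 0, "ry": 0, "rz": 0, "hand": -1},
    {"dx": 90, "dy": 0, "dz": -70, "rx": 0, "ry": 0, "rz": -7, "hand": -1},
    {"dx": 130, "dy": 0, "dz": -80, "rx": 0, "ry": 0, "rz": -14, "hand": -1},
    {"dx": 170, "dy": 0, "dz": -90, "rx": 0, "ry": 0, "rz": -20, "hand": -1},
    {"dx": 200, "dy": 0, "dz": -100, "rx": 0, "ry": 0, "rz": -20, "hand": -1},
    {"dx": 200, "dy": 0, "dz": -100, "rx": 0, "ry": 0, "rz": -20, "hand": -1},
    {"dx": 200, "dy": 0, "dz": -100, "rx": 0, "ry": 0, "rz": -20, "hand": -1}
  ]
}}

```text
time: 14.28
position: [0.4605, -0.0213, 0.158]
tcp_rot: [3.139, 0.001, 2.155]
contact_force: [-0.5, -0.1, 0.2]
width: 0.0002
finger_force: 0.0
```

Run:
```python
from h import *
go([.5,0,.2],103)
p,im,d=cam('top'); w=world(p,d); cv2.imwrite('pics/top6.png',im)
for k,(u,v) in dict(power=(320,249),scale=(145,287),grind=(421,267),pulse=(410,231)).items(): print(k,np.median(w[v-2:v+3,u-2:u+3].reshape(-1,3),0).round(4))
a=w[200:295,378:470].reshape(-1,3); m=abs(a[:,2]-.055)<.003; print(cv2.minAreaRect(a[m][:,:2].astype(np.float32)*1000))
```

```text
t 14.2833 pos [ 0.4605 -0.0213  0.158 ] F [-0.54 -0.06  0.24] q [ 0.31  0.17 -0.48 -0.   -0.93 -2.86] w 0.00018274127094839126
d mm [ -4.   44.8 -41.9] rot [1.200e-01 1.000e-02 2.048e+01]
power [ 0.5471 -0.0336  0.0488]
scale [0.4818 0.316  0.0288]
grind [ 0.5074 -0.2236  0.0584]
pulse [ 0.5758 -0.2045  0.0668]
((541.5489501953125, -227.1953125), (150.02215576171875, 125.36617279052734), 13.06877326965332)
```

View pics/top6.png

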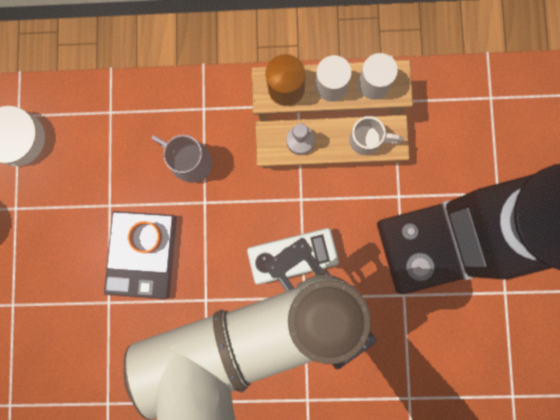

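All three keys, at (320,249), (145,287) and (421,267), are about 8 mm down. The small key at (410,231) is still up, and everything stands where it was.

```bash
python3 -c "
from h import *
print(job.hand_in())"
```

```text
the job is handed in; nothing more can be done
None
```

I pressed the power bar, then the scale key, then the large grinder key, each fully home with about 7 N. A last camera check before hand-in showed all three staying down, the small grinder key still up and nothing moved. The job was handed in at about 14 s of robot time.

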